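Lay out the basting station on the porch counter

ROBOT

A 6-joint arm with a two-finger parallel gripper is mounted at the origin on the work surface. World frame = base frame: x ahead of the robot, y to its left, z up, the work surface at z = 0. Lengths are in m, angles in rad, forces in N, time in s.
With the tool pointing down it reaches from about 0.35 to 0.875 m from the base axis. Payload 4.2 kg.
Tool frame: the origin (TCP) lies midway between the tips of the shut fingers; the grasp point (between the pads) lies 19 mm behind it; z points along the fingers, y is the line along which they close (so a half turn about z gives the same grasp; the last joint's range is limited). The gripper opens to 87 mm and grips with 3 to 60 N. Pads are 19 mm wide; open, the fingers measure 117 mm over their backs; the gripper's body (75 mm by 190 mm) begins 51 mm behind the grasp point.
Start: joints at [1.384, 0.385, 0.008, 0, -1.194, -0.259], TCP at [0.269, 0.564, 0.187] pointing down, gripper open.
Joint ranges: [-3.14, 3.14], [-1.21, 2.06], [-1.07, 1.41], [-3.16, 2.05], [-2.99, -0.16], [-3.1, 3.1]. Speed limits (rad/s): [2.79, 2.79, 3.14, 3.14, 3.14, 3.14].

INTERFACE

Orientations are given as a unit quaternion [w, x, y, z].
In Python, from cell import monitor, imaging, bot gives the robot as it stands.
- The arm moves only by the tool carry_out, never from a script. Its argument "steps" is a list of rows, each a list of 5 numbers: the shift along the tool's x, y, z in m, then the turn about the tool's z in rad, then the finger opening in m, from 0 to 0.087. In form: [[tx, ty, tz, roll, gripper], ...]. A call has 1 to 20 rows; each row shifts and turns the commanded pose from where the row before left it, along the tool's axes as they then stand; what a row does not reach is not made up. A row lasts 1/8 s, in which the tool goes at most 62.5 mm and 10.7 degrees, less where a joint would pass 70% of its speed; a pose out of reach is approached as far as the arm can. A call with a gripper value outside its range is refused whole. The fingers move at their own pace and stop on an object; "squeeze" is the grip in N (left out, the last holds). Time passes only in rows, so rows that do not move let the fingers close. It gives the time, the measured TCP pose, the force, the opening and the grip force at its end, in the units of the state.
- monitor.state(): the state, without advancing time (a new reading comes with each control period).
- imaging.get_image(name): name is "scene" or "top"; returns the picture (420x560x3 uint8, red, green, blue); there is no depth.
- imaging.camera_model(name): a dict with "vertical_fov" (degrees; the focal length in pixels is half the picture's height over the tangent of half this angle, whatever the lens; pixels are square), "cx", "cy" (the principal point, pixels), "distortion" ([k1, k2, p1, p2, k3] as OpenCV has them; the pictures are not rectified), "extrinsics" (4x4, takes a point from camera to world coordinates). Camera axes: x right, y up, looking along -z (the intrinsics and any distortion apply to the point x, -y, -z); pixel columns grow to the right and rows downward; lengths in m; the calibration is good to about 2 mm. A picture is of the moment at which its call begins. camera_model takes no time and is no camera call.
- bot.finish_job(): hands the job in; it is judged then, once.
The state is a dict: "clock": time; "joints": joint angles; "qd": joint speeds; "tau": joint torques, N m; "tcp_pos": TCP position; "tool_rot": TCP orientation; "contact_force": force on the tool from outside, world axes, zero at the start; "torque": the same for the moment, N m; "opening": finger opening in m; "grip_force": force on a finger pad.
Only numpy, scipy, OpenCV 4.12 (cv2) and the standard library are available. Lean on these libraries where they do the work, as an engineer would, in place of code of your own. Each camera call takes 0.05 s, during which the arm holds its last target. There are 200 camera calls.

TASK

Lay out the basting station: stand the red mug in the middle of the cork coaster and put the wooden lid on top of it, and stand the metal shaker exactly midway between the mug and the amber jar, in line with the two. Lay the brush and the tongs side by side across the foil pan, square to its long sides, each centred across it and resting on both long rims: the brush over the middle of the left half (your left, standing at the robot and facing the counter) and the tongs over the middle of the right half. Leave the jar, the green bottle and the white bowl where they stand.

Things in the scene. Friction and masses are not known exactly. Their poses are not given: they have to be found in the camera images.
- mug: Red enamel mug, loose, open at the top: 66 mm across, 75 mm tall, wall 3 mm (0.16 kg). Origin at the centre of its underside, z up; its handle sticks out along its own +y to 69 mm from the axis, so take it across the body along its own x.
- lid: Round dark-wood lid, loose: disc 74 mm across; in mid-top a pale knob 20 mm across, 22 mm tall; below, a plug 52 mm across, 6 mm deep, that drops into the mug's 60 mm mouth. Origin at the centre of the plug's underside: disc from 6 to 14 mm, knob from 14 to 36 mm above it. Seated, the disc rests on the rim and the origin is 69 mm above the mug's origin.
- shaker: Round bare-metal shaker, loose, with a dark band and a holed domed top: 42 mm across, 80 mm tall (0.14 kg). Origin at the centre of its underside, z up.
- brush: Basting brush, loose, lying flat: 190 mm long along its own x, 12 mm thick. Black handle 15 mm wide from x = -95 to +36 mm, then a ferrule 26 mm wide and a blue silicone head 36 mm wide from +52 to +95 mm. Origin at the middle of its length on its underside, z up; it balances within 15 mm of the origin.
- tongs: Closed chrome tongs, loose, lying flat, rigid: about 200 mm long along their own x, 12 mm tall, two arms in a narrow V, 20 mm over the outsides near the round hinge end (-x), 28 mm at the middle, 41 mm at the green-tipped jaws (+x). Origin at the middle of the length on the underside, z up; they balance within 10 mm of it.
- coaster: Round cork coaster fixed to the counter: 94 mm across, 5 mm thick. Origin at the centre of its underside. The jar's centre always starts 210 mm from the coaster's centre, along the coaster's own +x or -x.
- jar: Squat amber glass jar with a yellow cap, a heavy loose landmark that must stay where it is: 62 mm across, 85 mm tall. Origin at the centre of its underside.
- pan: Shallow oblong foil pan, empty, stiff, fixed: about 196 mm along its own y (its length), 116 mm along its own x, rim flanges 9 mm wide, their tops 42 mm above the counter. Origin at the centre of its underside. Its +y end points to the robot's left (within 15 degrees): the left half is the +y half; the middle of a half is 45 mm from the pan's centre along y.
- bottle: Tall green glass bottle, loose bystander: 60 mm across, 190 mm tall. Origin at the centre of its underside.
- bowl: Small white bowl, loose bystander: 90 mm across, 40 mm tall. Origin at the centre of its underside.
There are look-alikes about, which are no part of the job. Several things have the shape of the mug; the one meant has the colours described above.

How it is judged:
By the outcome, as a careful person would: the job done as asked, in the order asked, and still so for the second after the job is handed in, with the robot touching nothing.
It also fails if it takes over 128 s, if anything falls off the work surface, if the arm or the gripper's body presses on something with over 40 N, if the wrist force passes 120 N, or if a joint passes its speed limit or range.

## Working session

There is one attempt and no reset: what is moved stays moved. The work goes in short steps, Python scripts to look and compute and a tool call to move; the robot and the scene stay as the last step left them, time stands still between calls to the robot, and variables do not carry over. Pictures are saved under pics/ and viewed, at most 14 in all, crops included, and the job is handed in when it is done.

Besides the shell and the picture viewer there is one more tool, called after "Call:" as a command line: name --pt "numbers of a row" for each row, then --argument value for the rest. carry_out: Moves the arm, as the interface text tells. Its arguments: {"type":"object","properties":{"steps":{"type":"array","items":{"type":"array","items":{"type":"number"}}},"squeeze":{"type":"number"}},"required":["steps"]}

```bash
mkdir -p pics; ls
cat > h.py <<'E'
import numpy as np, cv2
from cell import monitor, imaging, bot
def grab(n,f):
    im=imaging.get_image(n); cv2.imwrite('pics/'+f,im[:,:,::-1]); return im
def cm(n):
    m=imaging.camera_model(n); f=210/np.tan(np.radians(m['vertical_fov'])/2)
    K=np.array([[f,0,m['cx']],[0,f,m['cy']],[0,0,1.]]); return K,np.array(m['distortion'],float),np.array(m['extrinsics'])
def world(n,pts,z):
    K,d,E=cm(n); u=cv2.undistortPoints(np.array(pts,float).reshape(-1,1,2),K,d).reshape(-1,2)
    r=np.c_[u[:,0],-u[:,1],-np.ones(len(u))]@E[:3,:3].T; o=E[:3,3]
    return o+r*((np.broadcast_to(z,len(u))-o[2])/r[:,2])[:,None]
def pix(n,P):
    K,d,E=cm(n); p=(np.atleast_2d(P)-E[:3,3])@E[:3,:3]
    return cv2.projectPoints(p*[1,-1,-1],np.zeros(3),np.zeros(3),K,d)[0].reshape(-1,2)
def crop(im,f,x,y,w,h,s): cv2.imwrite('pics/'+f,cv2.resize(im[y:y+h,x:x+w,::-1],None,fx=s,fy=s,interpolation=cv2.INTER_CUBIC))
E
python3 - <<'E'
from h import *
for n in('top','scene'):
    grab(n,n+'0.png'); print(imaging.camera_model(n))
print(monitor.state())
E
```

```text
pics
{'vertical_fov': 56.37471022259689, 'cx': 279.3217949008546, 'cy': 211.44365215070218, 'distortion': array([0.00911585, 0.        , 0.        , 0.        , 0.        ]), 'extrinsics': array([[-0.00970597,  0.99574339, -0.09165637,  0.50656447],
       [-0.99985314, -0.01095884, -0.01317586,  0.00730827],
       [-0.01412422,  0.09151502,  0.99570352,  1.23755311],
       [ 0.        ,  0.        ,  0.        ,  1.        ]])}
{'vertical_fov': 50.75123192573984, 'cx': 287.3823211855847, 'cy': 209.7014022998095, 'distortion': array([0.01376553, 0.        , 0.        , 0.        , 0.        ]), 'extrinsics': array([[ 0.74096319, -0.43436131,  0.51215603,  1.33841623],
       [ 0.67154021,  0.48232359, -0.5624924 , -0.78474677],
       [-0.0027    ,  0.76071953,  0.64907511,  0.93519773],
       [ 0.        ,  0.        ,  0.        ,  1.        ]])}
{'clock': 0.1, 'joints': array([ 1.38360929e+00,  3.85475307e-01,  6.77065254e-03, -4.42217878e-04,
       -1.19400612e+00, -2.58565208e-01]), 'qd': array([ 7.13894008e-04, -5.00643088e-04,  2.33292176e-03,  1.20930904e-03,
        4.74153747e-05, -1.35162071e-03]), 'tau': array([-1.93688593e-04, -3.91688883e+01,  1.87934214e+01,  4.23177034e+00,
        1.34674046e-02, -7.48809816e-05]), 'tcp_pos': array([0.26920384, 0.5633771 , 0.18557381]), 'tool_rot': array([ 9.63946511e-04,  9.75247263e-01, -2.21114943e-01, -1.71234243e-04]), 'contact_force': array([-0.24441883,  1.11410505, -0.03781253]), 'torque': array([ 0.02146722,  0.01787328, -0.0114521 ]), 'grip_force': 0.0, 'opening': 0.08702791920694226}
```

View pics/top0.png

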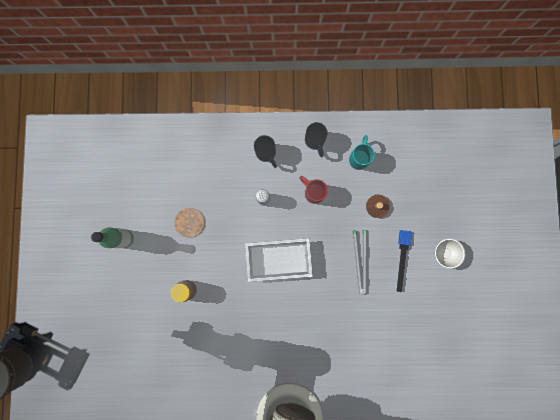

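View pics/scene0.png

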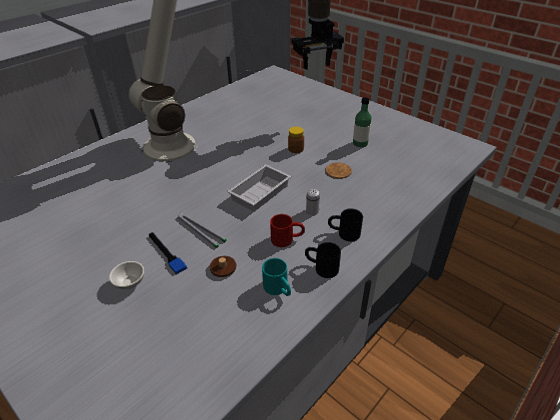

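The top picture shows what could be taken for the mug: red (316,191), black (265,149) and (316,135), teal (361,156). The red one at (316,191) fits the description. The other things are the lid (378,206), shaker (263,196), coaster (189,222), jar (182,292), pan (279,260), tongs (361,261), brush (403,262), bottle (112,238) and bowl (450,254).

Run:
```python
from h import *
t=cv2.imread('pics/top0.png')[:,:,::-1]
crop(t,'c1.png',240,165,180,135,4.4)
crop(t,'c2.png',80,190,130,120,5)
```

```text
(no output)
```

View pics/c1.png

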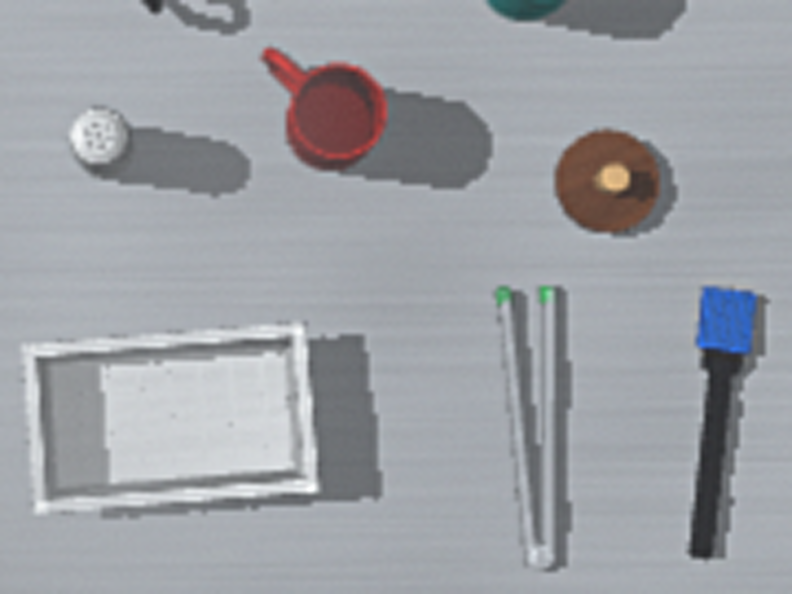

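View pics/c2.png

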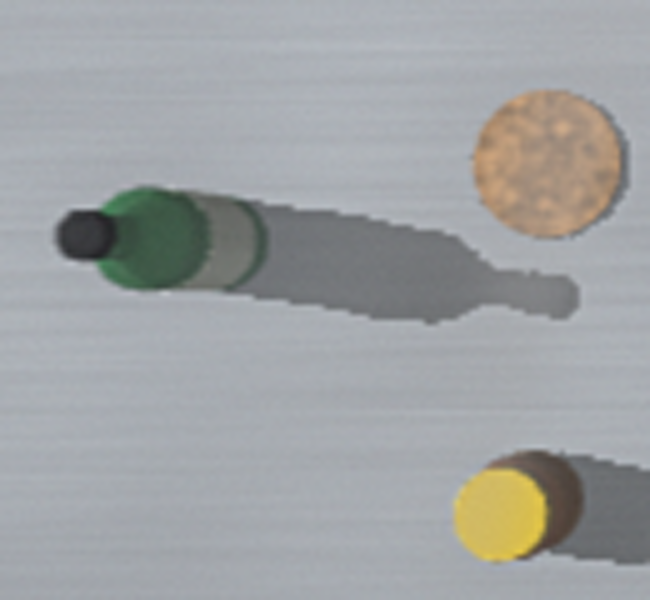

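c1 confirms the red mug, with its rim centred at crop (337,115) and its handle to the upper left. c2 shows the coaster (547,163) and the yellow cap (500,515). Next I turn these into world positions and check the sizes.

```bash
cat >> h.py <<'E'
def C1(p,ox=240,oy=165,s=4.4): return (np.array(p,float)+.5)/s-.5+[ox,oy]
def C2(p): return C1(p,80,190,5)
E
python3 - <<'E'
from h import *
np.set_printoptions(precision=4,suppress=True)
W=lambda p,z,C=C1: world('top',C(p),z)
def show(n,a): print(n,a[:,:2].tolist() if 0 else np.round(a[:,:2],4).tolist())
mug=W([[337,115.5],[287,115],[387,115],[337,64],[337,168]],.075); show('mug',mug)
show('handle',W([[272,57]],.045))
show('shaker',W([[98,133],[69,133],[131,133]],.078))
show('lid disc',W([[607,182],[555,182],[660,182]],.014)); show('knob',W([[615,178]],.036))
c=W([[547,163],[473,163],[621,163]],.005,C2); j=W([[500.5,515],[454,515],[547,515]],.085,C2)
show('coaster',c); show('jar',j); print('cj',np.linalg.norm(c[0,:2]-j[0,:2]))
p=W([[22,346],[303,322],[319,490],[38,513]],.042); show('pan',p); print('sides',[np.linalg.norm(p[i]-p[i-1]) for i in range(4)],'ctr',p.mean(0))
y=(p[0]+p[3]-p[1]-p[2])[:2]; print('pan y dir deg',np.degrees(np.arctan2(y[1],y[0])))
x=(p[0]+p[1]-p[2]-p[3])[:2]; print('pan x dir deg',np.degrees(np.arctan2(x[1],x[0])))
def bar(n,a,b):
    d=(a-b)[:2]; print(n,'len',np.linalg.norm(d),'mid',(a+b)[:2]/2,'ang',np.degrees(np.arctan2(d[1],d[0])))
t=W([[524.5,286],[541,570]],.009); bar('tongs',*t)
b=W([[730,290],[701,557]],.012); bar('brush',*b)
# independent: colour masks in both cameras, centroid
def mask(n,lo,hi,roi):
    im=cv2.imread(f'pics/{n}0.png'); h=cv2.cvtColor(im,cv2.COLOR_BGR2HSV); m=cv2.inRange(h,lo,hi)
    x,y,w,hh=roi; q=np.zeros_like(m); q[y:y+hh,x:x+w]=m[y:y+hh,x:x+w]; ys,xs=np.nonzero(q)
    e=cv2.fitEllipse(cv2.convexHull(np.c_[xs,ys].astype(np.int32))); return np.array(e[0]),len(xs),e
for n,r in(('top',(165,275,40,35)),('scene',(280,120,30,30))):
    e=mask(n,(20,130,90),(35,255,255),r); print(n,'cap',e, world(n,[e[0]],.085 if n=='top' else .08))
for n,r in(('top',(165,200,45,45)),('scene',(315,155,45,30))):
    e=mask(n,(5,50,60),(20,255,255),r); print(n,'coaster',e, world(n,[e[0]],.005))
E
```

```text
mug [[0.6742, -0.0882], [0.6749, -0.0542], [0.6741, -0.1221], [0.7096, -0.0888], [0.6383, -0.0875]]
handle [[0.7203, -0.046]]
shaker [[0.6636, 0.0742], [0.6639, 0.0939], [0.6634, 0.0518]]
lid disc [[0.633, -0.2839], [0.6334, -0.2471], [0.6326, -0.3214]]
knob [[0.6334, -0.2843]]
coaster [[0.589, 0.3094], [0.5895, 0.3562], [0.5885, 0.2625]]
jar [[0.379, 0.3144], [0.3792, 0.3415], [0.3788, 0.2873]]
cj 0.21009513488715081
pan [[0.5205, 0.1298], [0.5351, -0.0648], [0.4202, -0.0738], [0.4063, 0.1189]]
sides [np.float64(0.1147493718464775), np.float64(0.19508826121086306), np.float64(0.11529009690990437), np.float64(0.19324918869615368)] ctr [0.4705 0.0275 0.042 ]
pan y dir deg 94.2142497543803
pan x dir deg 4.953007006392819
tongs len 0.19874577535044466 mid [ 0.4606 -0.2272] ang 1.6726434836036521
brush len 0.187775667041493 mid [ 0.4626 -0.3546] ang -8.415312181110354
top cap (array([179.9973, 292.5174]), 255, ((179.99734497070312, 292.5173645019531), (17.705482482910156, 17.852201461791992), 16.64714241027832)) [[0.3792 0.3135 0.085 ]]
scene cap (array([296.4069, 130.5371]), 85, ((296.4068908691406, 130.53707885742188), (8.159991264343262, 14.927755355834961), 98.61225128173828)) [[0.3807 0.3191 0.08  ]]
top coaster (array([188.9089, 222.23  ]), 666, ((188.9088897705078, 222.22999572753906), (28.645963668823242, 29.19316864013672), 75.6199951171875)) [[0.5889 0.3096 0.005 ]]
scene coaster (array([338.2897, 169.78  ]), 328, ((338.2897033691406, 169.78004455566406), (15.45889949798584, 26.362756729125977), 94.04134368896484)) [[0.5919 0.3094 0.005 ]]
```

Run:
```python
from h import *
t=cv2.imread('pics/scene0.png')[:,:,::-1]
crop(t,'c3.png',145,150,225,140,3.5)
```

```text
(no output)
```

View pics/c3.png

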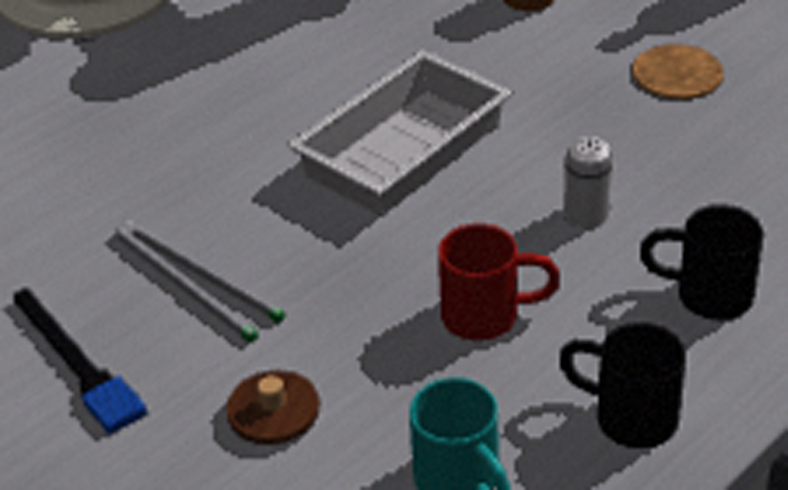

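Everything is consistent: coaster to jar comes out at 210.1 mm and the sizes match. c3 (scene) shows all items lying as expected, with the red mug at (478,280) and its handle to the right. Next is a small helper that gives the remaining roll and shift in tool axes.

```bash
cat >> h.py <<'E'
from scipy.spatial.transform import Rotation as Ro
def pose():
    s=monitor.state(); R=Ro.from_quat(np.roll(s['tool_rot'],-1)).as_matrix()
    return s,s['tcp_pos'],R
def togo(x,y,z,th):
    s,p,R=pose(); now=np.arctan2(R[1,0],R[0,0]); t=np.radians(th)
    roll=-((t-now+np.pi)%(2*np.pi)-np.pi)
    d=np.array([x,y,z])-p; sh=[np.cos(t)*d[0]+np.sin(t)*d[1],np.sin(t)*d[0]-np.cos(t)*d[1],-d[2]]
    print('t',round(s['clock'],2),'p',p.round(4),'th',np.degrees(now).round(2),'roll',roll.round(4),'then shift',np.round(sh,4),'j1,j6',s['joints'][[0,5]].round(2),'open',round(s['opening'],4),'tilt',R[:2,2].round(4))
E
python3 -c "
from h import *
togo(.6742,-.0882,.25,42)
print(world('top',[[112,238],[98,238]],[.1,.19]))"
```

```text
t 0.1 p [0.2692 0.5634 0.1856] th -25.55 roll -1.179 then shift [-0.135   0.7552 -0.0644] j1,j6 [ 1.38 -0.26] open 0.087 tilt [-0.0008 -0.0018]
[[0.53903448 0.51005257 0.1       ]
 [0.536864   0.50790253 0.19      ]]
```

Call:
carry_out --pt "0 0 -0.032 -0.1 0.087" --pt "0 0 -0.032 -0.1 0.087" --pt "0 0 0 -0.14 0.087" --pt "0 0 0 -0.14 0.087" --pt "0 0 0 -0.14 0.087" --pt "0 0 0 -0.14 0.087" --pt "0 0 0 -0.14 0.087" --pt "0 0 0 -0.14 0.087" --pt "0 0 0 -0.139 0.087" --squeeze 15

```text
clock: 1.23
tcp_pos: [0.2693, 0.5636, 0.2499]
tool_rot: [0.0, 0.933, 0.361, -0.0]
contact_force: [-0.1, 0.4, 0.6]
opening: 0.0867
grip_force: 0.0
```

Call:
carry_out --pt "-0.0075 0.042 0 0 0.087" --pt "-0.0075 0.042 0 0 0.087" --pt "-0.0075 0.042 0 0 0.087" --pt "-0.0075 0.042 0 0 0.087" --pt "-0.0075 0.042 0 0 0.087" --pt "-0.0075 0.042 0 0 0.087" --pt "-0.0075 0.042 0 0 0.087" --pt "-0.0075 0.042 0 0 0.087" --pt "-0.0075 0.042 0 0 0.087" --pt "-0.0075 0.042 0 0 0.087" --pt "-0.0075 0.042 0 0 0.087" --pt "-0.0075 0.042 0 0 0.087" --pt "-0.0075 0.042 0 0 0.087" --pt "-0.0075 0.042 0 0 0.087" --pt "-0.0075 0.042 0 0 0.087" --pt "-0.0075 0.042 0 0 0.087" --pt "-0.0075 0.042 0 0 0.087" --pt "-0.0075 0.041 0 0 0.087" --pt "0 0 0 0 0.087" --pt "0 0 0 0 0.087"

```text
clock: 3.72
tcp_pos: [0.674, -0.0873, 0.2498]
tool_rot: [-0.0, 0.934, 0.358, -0.001]
contact_force: [-0.9, 0.4, -0.2]
opening: 0.0872
grip_force: 0.0
```

```bash
python3 -c "
from h import *
togo(.6742,-.0882,.025,42)"
```

```text
t 3.73 p [ 0.674  -0.0873  0.2498] th 41.99 roll -0.0001 then shift [-0.0005  0.0008  0.2248] j1,j6 [0.11 2.2 ] open 0.0872 tilt [-0.0015  0.0002]
```

Well on target. I go down and grasp.

Call:
carry_out --pt "0 0.001 0.045 0 0.087" --pt "0 0 0.045 0 0.087" --pt "0 0 0.045 0 0.087" --pt "0 0 0.03 0 0.087" --pt "0 0 0.02 0 0.087" --pt "0 0 0.02 0 0.087" --pt "0 0 0.02 0 0.087" --pt "0 0 0 0 0.087"

```text
clock: 4.72
tcp_pos: [0.6734, -0.0869, 0.0243]
tool_rot: [-0.001, 0.933, 0.359, -0.002]
contact_force: [0.5, 0.2, 0.7]
opening: 0.0871
grip_force: 0.0
```

Call:
carry_out --pt "0 0 0 0 0.06" --pt "0 0 0 0 0.06" --pt "0 0 0 0 0.06" --pt "0 0 0 0 0.06" --pt "0 0 0 0 0.06" --pt "0 0 0 0 0.06" --squeeze 15

```text
clock: 5.48
tcp_pos: [0.676, -0.0884, 0.0268]
tool_rot: [0.001, 0.933, 0.359, 0.001]
contact_force: [-0.2, -0.2, 5.6]
opening: 0.0642
grip_force: 15.0
```

Call:
carry_out --pt "0 0 -0.01 0 0.06" --pt "0 0 -0.02 0 0.06" --pt "0 0 -0.035 0 0.06" --pt "0 0 -0.035 0 0.06" --pt "0 0 0 0 0.06" --pt "0 0 0 0 0.06"

```text
clock: 6.22
tcp_pos: [0.6736, -0.0878, 0.1238]
tool_rot: [-0.001, 0.934, 0.358, -0.001]
contact_force: [-0.3, 0.4, -1.7]
opening: 0.0644
grip_force: 15.0
```

```bash
python3 -c "
from h import *
im=grab('scene','s1.png')
print(pix('scene',[.674,-.088,.15]))
crop(im,'s1c.png',180,110,200,150,4)
togo(.589,.3095,.125,42);print(monitor.state()['contact_force'],monitor.state()['grip_force'])"
```

```text
[[279.43381013 199.95444014]]
t 6.28 p [ 0.6734 -0.0879  0.1232] th 41.98 roll -0.0003 then shift [ 0.2032 -0.3518 -0.0018] j1,j6 [0.11 2.2 ] open 0.0647 tilt [-0.0045  0.0006]
[-0.4035728  -0.57157688 -1.86031629] 14.956714818254113
```

View pics/s1c.png

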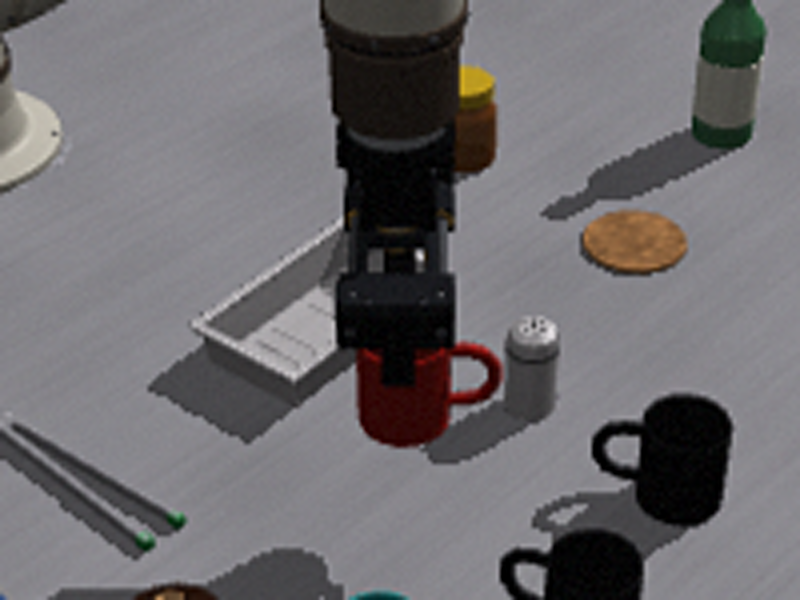

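The mug is held upright (crop (405,390)), with nothing disturbed. I carry it to above the coaster.

Call:
carry_out --pt "0 0 -0.02 0 0.06" --pt "0.0135 -0.0235 0 0 0.06" --pt "0.0135 -0.0235 0 0 0.06" --pt "0.0135 -0.0235 0 0 0.06" --pt "0.0135 -0.0235 0 0 0.06" --pt "0.0135 -0.0235 0 0 0.06" --pt "0.0135 -0.0235 0 0 0.06" --pt "0.0135 -0.0235 0 0 0.06" --pt "0.0135 -0.0235 0 0 0.06" --pt "0.0135 -0.0235 0 0 0.06" --pt "0.0135 -0.0235 0 0 0.06" --pt "0.0135 -0.0235 0 0 0.06" --pt "0.0135 -0.0235 0 0 0.06" --pt "0.0135 -0.0235 0 0 0.06" --pt "0.0135 -0.0235 0 0 0.06" --pt "0.0135 -0.0235 0 0 0.06" --pt "0 0 0 0 0.06" --pt "0 0 0 0 0.06"

```text
clock: 8.52
tcp_pos: [0.5892, 0.3091, 0.1448]
tool_rot: [0.0, 0.934, 0.358, -0.001]
contact_force: [0.8, 0.4, -1.1]
opening: 0.0642
grip_force: 15.0
```

Call:
carry_out --pt "0 0 0.03 0 0.06" --pt "0 0 0.03 0 0.06" --pt "0 0 0.025 0 0.06" --pt "0 0 0 0 0.06" --pt "0 0 0 0 0.06"

```text
clock: 9.15
tcp_pos: [0.5907, 0.3092, 0.0618]
tool_rot: [-0.0, 0.934, 0.358, 0.001]
contact_force: [0.2, 0.3, -1.4]
opening: 0.0643
grip_force: 15.0
```

```bash
python3 -c "
from h import *
togo(.589,.3095,.032,42);print(monitor.state()['contact_force'])
im=grab('top','t2.png'); crop(im,'t2c.png',140,180,100,80,5)
im=grab('scene','s2.png'); crop(im,'s2c.png',280,110,110,90,6)
a=cv2.imread('pics/t2c.png');b=cv2.imread('pics/s2c.png'); cv2.imwrite('pics/v2.png',cv2.resize(np.hstack([cv2.resize(a,(600,480)),cv2.resize(b,(587,480))]),None,fx=.67,fy=.67))"
```

```text
t 9.15 p [0.5907 0.3092 0.0618] th 41.99 roll -0.0001 then shift [-0.0011 -0.0013  0.0298] j1,j6 [0.72 1.58] open 0.0643 tilt [0.0018 0.0007]
[ 0.22877417  0.27129078 -1.36318323]
```

View pics/v2.png

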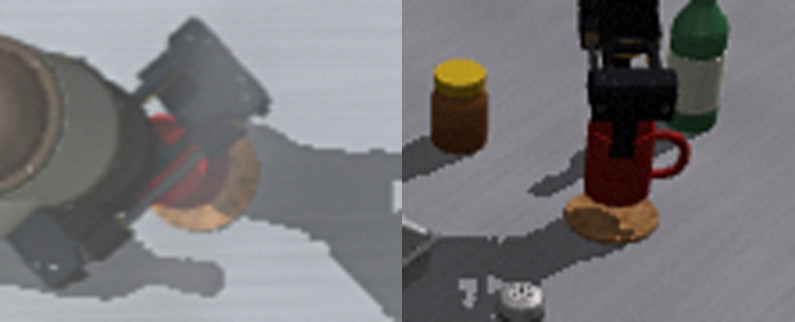

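The mug hangs just above the coaster. I lower it and watch the force.

Call:
carry_out --pt "0 0 0.012 0 0.06" --pt "0 0 0.01 0 0.06" --pt "0 0 0.005 0 0.06" --pt "0 0 0.002 0 0.06" --pt "0 0 0 0 0.06" --pt "0 0 0 0 0.06"

```text
clock: 10.0
tcp_pos: [0.5899, 0.3095, 0.0319]
tool_rot: [-0.0, 0.934, 0.359, 0.0]
contact_force: [-1.3, -0.2, -0.3]
opening: 0.0641
grip_force: 15.0
```

Call:
carry_out --pt "0 0 0.001 0 0.06" --pt "0 0 0 0 0.06"

```text
clock: 10.25
tcp_pos: [0.5899, 0.3095, 0.0318]
tool_rot: [0.0, 0.933, 0.359, 0.0]
contact_force: [-2.7, -0.3, 5.9]
opening: 0.0645
grip_force: 15.0
```

Call:
carry_out --pt "0 0 0 0 0.087" --pt "0 0 0 0 0.087" --pt "0 0 0 0 0.087" --pt "0 0 -0.02 0 0.087" --pt "0 0 -0.04 0 0.087" --pt "0 0 -0.05 0 0.087" --pt "0 0 -0.05 0 0.087" --pt "0 0 -0.05 0 0.087" --pt "0 0 0 0 0.087"

```text
clock: 11.38
tcp_pos: [0.592, 0.3105, 0.2464]
tool_rot: [-0.001, 0.933, 0.359, 0.006]
contact_force: [-1.1, 1.0, 0.1]
opening: 0.0869
grip_force: 0.0
```

```bash
python3 -c "
from h import *
togo(.633,-.284,.2,0)"
```

```text
t 11.38 p [0.592  0.3105 0.2464] th 42.02 roll 0.7334 then shift [0.041  0.5945 0.0464] j1,j6 [0.73 1.58] open 0.0869 tilt [0.0094 0.0062]
```

Call:
carry_out --pt "0 0 0 0.14 0.06" --pt "0 0 0 0.14 0.06" --pt "0 0 0 0.14 0.06" --pt "0 0 0 0.14 0.06" --pt "0 0 0 0.1734 0.06" --pt "0.003 0.04 0 0 0.06" --pt "0.003 0.04 0 0 0.06" --pt "0.003 0.04 0 0 0.06" --pt "0.003 0.04 0 0 0.06" --pt "0.003 0.04 0 0 0.06" --pt "0.003 0.04 0 0 0.06" --pt "0.003 0.04 0 0 0.06" --pt "0.003 0.04 0 0 0.06" --pt "0.003 0.04 0 0 0.06" --pt "0.003 0.04 0 0 0.06" --pt "0.003 0.04 0 0 0.06" --pt "0.003 0.04 0 0 0.06" --pt "0.003 0.04 0 0 0.06" --pt "0.003 0.04 0 0 0.06" --pt "0.001 0.035 0.046 0 0.06"

```text
clock: 13.88
tcp_pos: [0.6348, -0.2882, 0.1971]
tool_rot: [0.001, 1.0, -0.0, 0.004]
contact_force: [0.4, 0.1, -0.3]
opening: 0.0601
grip_force: 0.0
```

Call:
carry_out --pt "0 0 0.04 0 0.06" --pt "0 0 0.04 0 0.06" --pt "0 0 0.04 0 0.06" --pt "0 0 0 0 0.06" --pt "0 0 0 0 0.06"

```text
clock: 14.5
tcp_pos: [0.6335, -0.2862, 0.0758]
tool_rot: [0.001, 1.0, 0.0, 0.001]
contact_force: [0.8, -0.7, 0.4]
opening: 0.0602
grip_force: 0.0
```

```bash
python3 -c "
from h import *
togo(.6332,-.284,.017,0)
im=grab('top','t3.png')
t=im[:,:,::-1];crop(im,'a.png',160,190,70,50,8)
"
```

```text
t 14.5 p [ 0.6335 -0.2862  0.0758] th 0.02 roll 0.0004 then shift [-0.0003 -0.0022  0.0588] j1,j6 [-0.19  1.76] open 0.0602 tilt [ 0.0016 -0.0012]
```

View pics/a.png

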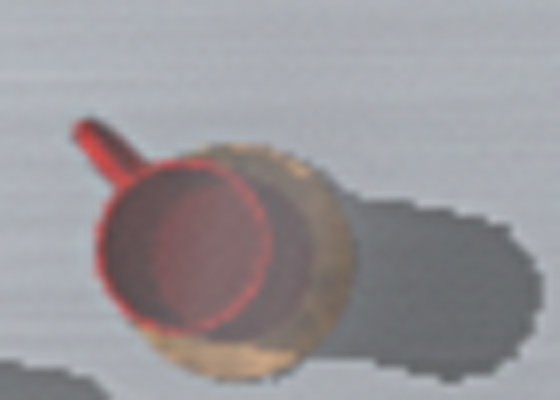

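The mug stands on the coaster with its rim centre at crop (183,246). I compute its offset and continue with the lid.

```bash
python3 -c "
from h import *
print(world('top',[C1([183,246],160,190,8)],.08), world('top',[C1([239,262],160,190,8)],.005))"
```

```text
[[0.58984126 0.31057688 0.08      ]] [[0.58866382 0.30797059 0.005     ]]
```

Call:
carry_out --pt "0 -0.002 0.03 0 0.06" --pt "0 0 0.02 0 0.06" --pt "0 0 0.008 0 0.06" --pt "0 0 0 0 0.06"

```text
clock: 15.05
tcp_pos: [0.6332, -0.284, 0.0176]
tool_rot: [0.0, 1.0, 0.0, 0.001]
contact_force: [1.1, -0.1, -0.3]
opening: 0.0604
grip_force: 0.0
```

Call:
carry_out --pt "0 0 0 0 0.01" --pt "0 0 0 0 0.01" --pt "0 0 0 0 0.01" --pt "0 0 0 0 0.01" --pt "0 0 0 0 0.01" --pt "0 0 0 0 0.01" --pt "0 0 0 0 0.01" --squeeze 15

```text
clock: 15.92
tcp_pos: [0.6325, -0.2837, 0.0165]
tool_rot: [-0.0, 1.0, -0.0, -0.0]
contact_force: [0.3, 0.2, -0.3]
opening: 0.0108
grip_force: 0.0
```

```bash
python3 -c "
from h import *
im=grab('scene','s4.png');crop(im,'s4c.png',170,190,110,100,6)
im=grab('top','t4.png')
print(pix('scene',[[.6325,-.284,.017],[.633,-.284,.036]]))"
```

```text
[[221.4982735  263.44547696]
 [220.93923123 258.85435014]]
```

View pics/s4c.png

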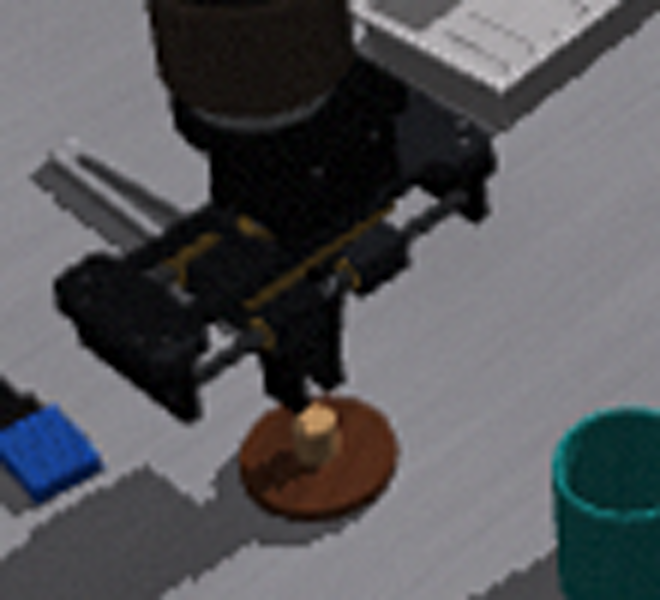

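The fingertips show at about crop (300–325, 390–400), higher or farther back than the TCP should project (309,440). I check this against the earlier mug picture and brighten the crop.

```bash
python3 -c "
from h import *
for off in(.033,.043): 
  for z in (.1235,.145): print(off,z,(pix('scene',[.6735+off*.669,-.0878-off*.743,z])-[180,110])*4)
im=cv2.imread('pics/s4.png')[225:280,195:250]
im=np.clip(255*(im/255.)**.45,0,255).astype(np.uint8)
cv2.imwrite('pics/s4d.png',cv2.resize(im,None,fx=11,fy=11,interpolation=cv2.INTER_CUBIC))"
```

```text
0.033 0.1235 [[397.15136289 418.78080903]]
0.033 0.145 [[396.69692503 395.2742427 ]]
0.043 0.1235 [[396.90363047 428.27356893]]
0.043 0.145 [[396.44355672 404.72873971]]
```

View pics/s4d.png

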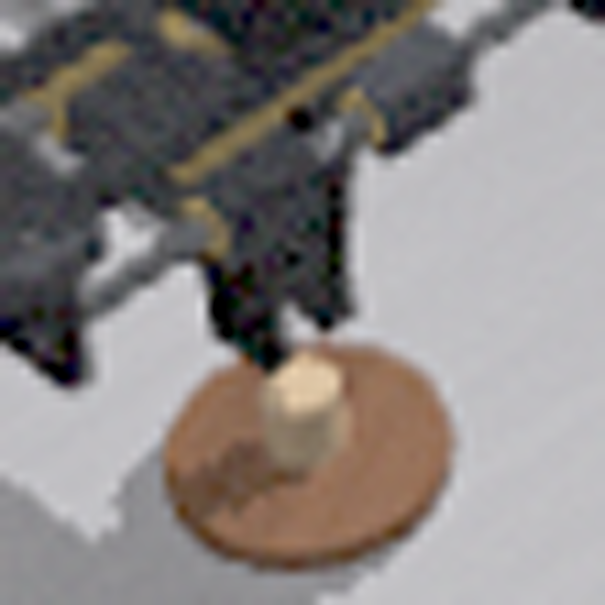

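Both pictures agree: the real fingertips sit some 30–39 mm higher than the stated TCP, so the mug was held near its rim and the fingers closed above the knob. I calibrate the true tip height by coming down gently onto the lid's disc with the fingers open, watching the force.

Call:
carry_out --pt "0 0 0 0 0.04" --pt "0 0 0 0 0.04" --pt "0 0 0 0 0.04" --pt "0 0 0.006 0 0.04" --pt "0 0 0.006 0 0.04" --pt "0 0 0.004 0 0.04" --pt "0 0 0.002 0 0.04" --pt "0 0 0 0 0.04"

```text
clock: 17.02
tcp_pos: [0.6324, -0.2837, -0.0017]
tool_rot: [-0.0, 1.0, -0.0, -0.0]
contact_force: [-0.8, -0.2, 0.1]
opening: 0.0398
grip_force: 0.0
```

Call:
carry_out --pt "0 0 0.002 0 0.04" --pt "0 0 0 0 0.04" --pt "0 0 0 0 0.04"

```text
clock: 17.4
tcp_pos: [0.6326, -0.2838, -0.0033]
tool_rot: [0.0, 1.0, -0.0, 0.0]
contact_force: [0.6, -0.0, -0.6]
opening: 0.0397
grip_force: 0.0
```

Call:
carry_out --pt "0 0 0.002 0 0.04" --pt "0 0 0 0 0.04" --pt "0 0 0 0 0.04"

```text
clock: 17.77
tcp_pos: [0.6325, -0.2837, -0.0055]
tool_rot: [0.0, 1.0, -0.0, -0.0]
contact_force: [0.4, -0.0, 0.4]
opening: 0.04
grip_force: 0.0
```

Call:
carry_out --pt "0 0 0.002 0 0.04" --pt "0 0 0 0 0.04" --pt "0 0 0.001 0 0.04" --pt "0 0 0 0 0.04"

```text
clock: 18.27
tcp_pos: [0.6325, -0.2837, -0.0086]
tool_rot: [-0.0, 1.0, -0.0, -0.0]
contact_force: [-0.6, -0.1, -0.2]
opening: 0.04
grip_force: 0.0
```

Call:
carry_out --pt "0 0 0.002 0 0.04" --pt "0 0 0 0 0.04" --pt "0 0 0 0 0.04"

```text
clock: 18.65
tcp_pos: [0.6325, -0.2837, -0.0105]
tool_rot: [0.0, 1.0, -0.0, -0.0]
contact_force: [-0.4, -0.7, -0.7]
opening: 0.0396
grip_force: 0.0
```

Call:
carry_out --pt "0 0 0.001 0 0.04" --pt "0 0 0 0 0.04" --pt "0 0 0 0 0.04"

```text
clock: 19.02
tcp_pos: [0.6325, -0.2838, -0.0114]
tool_rot: [0.0, 1.0, -0.0, -0.0]
contact_force: [-0.0, -0.7, 0.5]
opening: 0.0401
grip_force: 0.0
```

Call:
carry_out --pt "0 0 0.001 0 0.04" --pt "0 0 0 0 0.04" --pt "0 0 0 0 0.04"

```text
clock: 19.4
tcp_pos: [0.6325, -0.2837, -0.0125]
tool_rot: [0.0, 1.0, -0.0, -0.0]
contact_force: [-0.0, -0.5, 1.1]
opening: 0.04
grip_force: 0.0
```

Call:
carry_out --pt "0 0 0.001 0 0.04" --pt "0 0 0 0 0.04" --pt "0 0 0.001 0 0.04" --pt "0 0 0 0 0.04"

```text
clock: 19.9
tcp_pos: [0.6325, -0.2837, -0.0146]
tool_rot: [-0.0, 1.0, -0.0, -0.0]
contact_force: [0.5, 0.1, -0.2]
opening: 0.0399
grip_force: 0.0
```

Call:
carry_out --pt "0 0 0.001 0 0.04" --pt "0 0 0 0 0.04" --pt "0 0 0 0 0.04"

```text
clock: 20.27
tcp_pos: [0.6325, -0.2838, -0.0155]
tool_rot: [0.0, 1.0, -0.0, -0.0]
contact_force: [0.3, -0.3, 0.8]
opening: 0.04
grip_force: 0.0
```

Call:
carry_out --pt "0 0 0.001 0 0.04" --pt "0 0 0 0 0.04" --pt "0 0 0 0 0.04"

```text
clock: 20.65
tcp_pos: [0.6325, -0.2837, -0.0165]
tool_rot: [0.0, 1.0, -0.0, -0.0]
contact_force: [-0.2, -0.3, 0.4]
opening: 0.04
grip_force: 0.0
```

```bash
python3 -c "
from h import *
im=grab('scene','s5.png')[225:280,195:250]
im=np.clip(255*(im/255.)**.45,0,255).astype(np.uint8)
cv2.imwrite('pics/s5d.png',cv2.resize(im[:,:,::-1],None,fx=11,fy=11,interpolation=cv2.INTER_CUBIC))"
```

```text
(no output)
```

View pics/s5d.png

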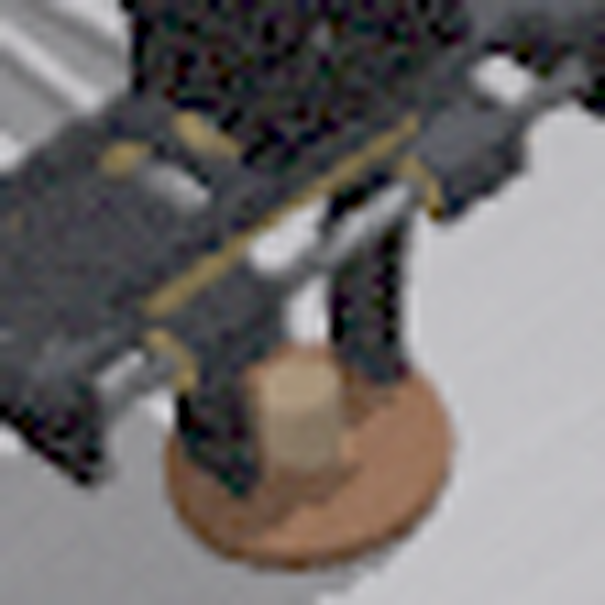

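The fingers now straddle the knob, with tips at crop (240,490) and (390,385), just above the disc. So the true tip is about 32 mm above the reported TCP. I close here.

Call:
carry_out --pt "0 0 0 0 0.01" --pt "0 0 0 0 0.01" --pt "0 0 0 0 0.01" --pt "0 0 0 0 0.01" --pt "0 0 0 0 0.01" --squeeze 15

```text
clock: 21.32
tcp_pos: [0.6326, -0.2838, -0.0164]
tool_rot: [0.0, 1.0, -0.0, 0.0]
contact_force: [0.2, 0.3, 0.0]
opening: 0.0196
grip_force: 15.0
```

Call:
carry_out --pt "0 0 -0.01 0 0.01" --pt "0 0 -0.03 0 0.01" --pt "0 0 -0.045 0 0.01" --pt "0 0 -0.045 0 0.01" --pt "0 0 -0.045 0 0.01" --pt "0 0 0 0 0.01" --pt "0 0 0 0 0.01"

```text
clock: 22.2
tcp_pos: [0.632, -0.2834, 0.1584]
tool_rot: [-0.0, 1.0, -0.0, -0.0]
contact_force: [-0.1, 0.4, -2.5]
opening: 0.0194
grip_force: 15.0
```

```bash
python3 -c "
from h import *
togo(.5898,.3105,.125,0)"
```

```text
t 22.2 p [ 0.632  -0.2834  0.1584] th -0.03 roll -0.0004 then shift [-0.0422 -0.5939  0.0334] j1,j6 [-0.19  1.76] open 0.0194 tilt [-0.0004  0.0008]
```

Call:
carry_out --pt "-0.0023 -0.033 0 0 0.01" --pt "-0.0023 -0.033 0 0 0.01" --pt "-0.0023 -0.033 0 0 0.01" --pt "-0.0023 -0.033 0 0 0.01" --pt "-0.0023 -0.033 0 0 0.01" --pt "-0.0023 -0.033 0 0 0.01" --pt "-0.0023 -0.033 0 0 0.01" --pt "-0.0023 -0.033 0 0 0.01" --pt "-0.0023 -0.033 0 0 0.01" --pt "-0.0023 -0.033 0 0 0.01" --pt "-0.0023 -0.033 0 0 0.01" --pt "-0.0023 -0.033 0 0 0.01" --pt "-0.0023 -0.033 0 0 0.01" --pt "-0.0023 -0.033 0 0 0.01" --pt "-0.0023 -0.033 0 0 0.01" --pt "-0.0023 -0.033 0 0 0.01" --pt "-0.0023 -0.033 0 0 0.01" --pt "-0.0023 -0.033 0 0 0.01" --pt "0 0 0 0 0.01" --pt "0 0 0 0 0.01"

```text
clock: 24.7
tcp_pos: [0.5905, 0.3095, 0.1571]
tool_rot: [0.001, 1.0, -0.0, -0.001]
contact_force: [0.4, 0.2, -1.3]
opening: 0.0196
grip_force: 15.0
```

Call:
carry_out --pt "0 0 0.03 0 0.01" --pt "0 0 0.03 0 0.01" --pt "0 0 0.02 0 0.01" --pt "0 0 0.01 0 0.01" --pt "0 0 0 0 0.01" --pt "0 0 0 0 0.01" --pt "0 0 0 0 0.01"

```text
clock: 25.58
tcp_pos: [0.5918, 0.3106, 0.0697]
tool_rot: [-0.001, 1.0, -0.0, 0.001]
contact_force: [0.5, 0.3, -1.3]
opening: 0.0197
grip_force: 15.0
```

```bash
python3 -c "
from h import *
togo(.5891,.3105,.0576,0)"
```

```text
t 25.57 p [0.5918 0.3106 0.0697] th -0.01 roll -0.0002 then shift [-0.0027  0.0001  0.0121] j1,j6 [0.72 0.85] open 0.0197 tilt [0.0016 0.0012]
```

Call:
carry_out --pt "-0.002 0 0 0 0.01" --pt "0 0 0.005 0 0.01" --pt "0 0 0.004 0 0.01" --pt "0 0 0.002 0 0.01" --pt "0 0 0 0 0.01" --pt "0 0 0 0 0.01"

```text
clock: 26.32
tcp_pos: [0.5893, 0.3103, 0.0576]
tool_rot: [-0.0, 1.0, -0.0, 0.0]
contact_force: [0.2, -0.4, 0.3]
opening: 0.0193
grip_force: 15.0
```

Call:
carry_out --pt "0 0 0.001 0 0.01" --pt "0 0 0 0 0.01" --pt "0 0 0 0 0.01"

```text
clock: 26.7
tcp_pos: [0.5895, 0.3104, 0.0575]
tool_rot: [-0.0, 1.0, 0.0, 0.0]
contact_force: [-0.9, -1.0, 5.7]
opening: 0.0198
grip_force: 15.0
```

Force appears exactly at the seated height. I release, rise and go to the shaker.

Call:
carry_out --pt "0 0 0 0 0.05" --pt "0 0 0 0 0.05" --pt "0 0 0 0 0.05" --pt "0 0 -0.01 0 0.05" --pt "0 0 -0.03 0 0.05" --pt "0 0 -0.04 0 0.06" --pt "0 0 0 0 0.07" --pt "0.0123 0.039 0 0 0.07" --pt "0.0123 0.039 0 0 0.07" --pt "0.0123 0.0395 0 0 0.07" --pt "0.0123 0.0395 0 0 0.07" --pt "0.0124 0.04 0 0 0.07" --pt "0.0124 0.04 0 0 0.07" --pt "0 0 0 0 0.07" --pt "0 0 0 0 0.07" --pt "0 0 0 0 0.07"

```text
clock: 28.7
tcp_pos: [0.6629, 0.0744, 0.1365]
tool_rot: [-0.0, 1.0, 0.001, -0.0]
contact_force: [-0.1, -0.2, 0.3]
opening: 0.0696
grip_force: 0.0
```

```bash
python3 -c "
from h import *
togo(.6636,.0735,-.002,0)
im=grab('top','t6.png');crop(im,'t6c.png',160,180,140,100,5.5)"
```

```text
t 28.7 p [0.6629 0.0744 0.1365] th 0.07 roll 0.0012 then shift [0.0007 0.0009 0.1385] j1,j6 [0.35 1.22] open 0.0696 tilt [-0.0002  0.0001]
```

View pics/t6c.png

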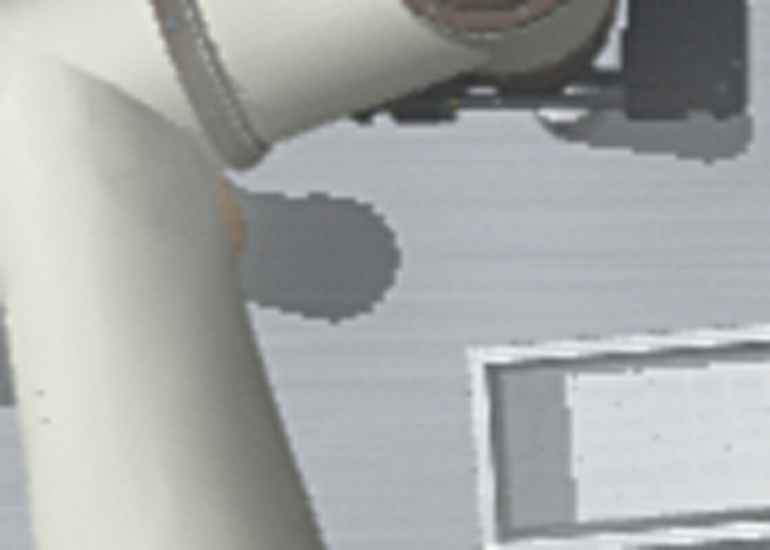

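The arm hides the mug in this view, but nothing near the shaker is blocked. I grasp the shaker.

Call:
carry_out --pt "0.0005 0.0005 0.04 0 0.07" --pt "0 0 0.04 0 0.07" --pt "0 0 0.03 0 0.07" --pt "0 0 0.02 0 0.07" --pt "0 0 0.008 0 0.07" --pt "0 0 0 0 0.07" --pt "0 0 0 0 0.035" --pt "0 0 0 0 0.035" --pt "0 0 0 0 0.035" --pt "0 0 0 0 0.035" --pt "0 0 0 0 0.035" --pt "0 0 0 0 0.035" --squeeze 15

```text
clock: 30.25
tcp_pos: [0.6641, 0.0729, -0.001]
tool_rot: [-0.0, 1.0, -0.0, 0.0]
contact_force: [-0.9, 0.4, 2.8]
opening: 0.0419
grip_force: 15.0
```

```bash
python3 -c "
from h import *
togo(.6636,.0735,-.002,0); print(monitor.state()['grip_force'],monitor.state()['contact_force'])"
```

```text
t 30.25 p [ 0.6641  0.0729 -0.001 ] th -0.0 roll -0.0 then shift [-0.0005 -0.0006  0.001 ] j1,j6 [0.35 1.22] open 0.0419 tilt [0.0009 0.0002]
14.998786792857572 [-0.88525355  0.39731824  2.75688812]
```

Call:
carry_out --pt "0 0 -0.01 0 0.035" --pt "0 0 -0.03 0 0.035" --pt "0 0 -0.04 0 0.035" --pt "0 0 -0.04 0 0.035" --pt "0 0 -0.03 0 0.035" --pt "-0.018 -0.0239 0 0 0.035" --pt "-0.018 -0.0239 0 0 0.035" --pt "-0.018 -0.0239 0 0 0.035" --pt "-0.018 -0.0239 0 0 0.035" --pt "-0.018 -0.0239 0 0 0.035" --pt "-0.018 -0.0239 0 0 0.035" --pt "-0.018 -0.0239 0 0 0.035" --pt "-0.018 -0.0239 0 0 0.035" --pt "-0.018 -0.0239 0 0 0.035" --pt "-0.018 -0.0239 0 0 0.035" --pt "0 0 0 0 0.035" --pt "0 0 0 0 0.035" --pt "0 0 0 0 0.035"

```text
clock: 32.5
tcp_pos: [0.4841, 0.311, 0.1485]
tool_rot: [0.0, 1.0, -0.001, -0.0]
contact_force: [-0.4, -0.3, -1.4]
opening: 0.0419
grip_force: 15.0
```

```bash
python3 -c "
from h import *
togo(.4847,.3122,.0,0)"
```

```text
t 32.5 p [0.4841 0.311  0.1485] th -0.07 roll -0.0013 then shift [ 0.0006 -0.0012  0.1485] j1,j6 [0.85 0.72] open 0.0419 tilt [-0.0003 -0.0004]
```

Call:
carry_out --pt "0 -0.001 0.04 0 0.035" --pt "0 0 0.04 0 0.035" --pt "0 0 0.03 0 0.035" --pt "0 0 0.02 0 0.035" --pt "0 0 0.012 0 0.035" --pt "0 0 0 0 0.035" --pt "0 0 0 0 0.035"

```text
clock: 33.38
tcp_pos: [0.4845, 0.3133, 0.0075]
tool_rot: [-0.001, 1.0, -0.0, 0.001]
contact_force: [0.0, 0.4, -1.8]
opening: 0.0419
grip_force: 15.0
```

```bash
python3 -c "
from h import *
togo(.4847,.3122,-.0015,0); print(monitor.state()['contact_force'])"
```

```text
t 33.38 p [0.4845 0.3133 0.0075] th -0.01 roll -0.0002 then shift [0.0002 0.0011 0.009 ] j1,j6 [0.85 0.72] open 0.0419 tilt [0.0015 0.0013]
[ 0.01135502  0.3896232  -1.83208354]
```

Call:
carry_out --pt "0 0 0.004 0 0.035" --pt "0 0 0.003 0 0.035" --pt "0 0 0 0 0.035" --pt "0 0 0 0 0.035"

```text
clock: 33.88
tcp_pos: [0.4838, 0.3129, -0.0004]
tool_rot: [-0.0, 1.0, -0.0, 0.0]
contact_force: [-0.9, 0.6, -1.2]
opening: 0.0416
grip_force: 15.0
```

Call:
carry_out --pt "0 0 0.001 0 0.035" --pt "0 0 0 0 0.035"

```text
clock: 34.12
tcp_pos: [0.4839, 0.313, -0.001]
tool_rot: [-0.0, 1.0, 0.0, 0.0]
contact_force: [0.3, -0.2, 1.0]
opening: 0.0412
grip_force: 15.0
```

Call:
carry_out --pt "0 0 0.001 0 0.035" --pt "0 0 0 0 0.035"

```text
clock: 34.38
tcp_pos: [0.484, 0.3131, -0.001]
tool_rot: [-0.0, 1.0, 0.0, 0.0]
contact_force: [-2.5, -1.4, 6.7]
opening: 0.0417
grip_force: 15.0
```

Call:
carry_out --pt "0 0 0 0 0.07" --pt "0 0 0 0 0.07" --pt "0 0 0 0 0.07" --pt "0 0 -0.01 0 0.07" --pt "0 0 -0.04 0 0.07" --pt "0 0 -0.05 0 0.07" --pt "0 0 -0.05 0 0.06" --pt "0 0 -0.02 0.147 0.05" --pt "0 0 0 0 0.05"

```text
clock: 35.5
tcp_pos: [0.4846, 0.3136, 0.17]
tool_rot: [-0.002, 0.997, -0.073, 0.002]
contact_force: [-0.6, -0.9, -0.7]
opening: 0.0523
grip_force: 0.0
```

```bash
python3 -c "
from h import *
togo(.4626,-.3546,.15,-8.4)"
```

```text
t 35.5 p [0.4846 0.3136 0.17  ] th -8.34 roll 0.0011 then shift [0.0759 0.6643 0.02  ] j1,j6 [0.86 0.57] open 0.0523 tilt [0.0035 0.0038]
```

Call:
carry_out --pt "0.0045 0.039 0 0 0.05" --pt "0.0045 0.039 0 0 0.05" --pt "0.0045 0.039 0 0 0.05" --pt "0.0045 0.039 0 0 0.05" --pt "0.0045 0.039 0 0 0.05" --pt "0.0045 0.039 0 0 0.05" --pt "0.0045 0.039 0 0 0.05" --pt "0.0045 0.039 0 0 0.05" --pt "0.0045 0.039 0 0 0.05" --pt "0.0045 0.039 0 0 0.05" --pt "0.0045 0.039 0 0 0.05" --pt "0.0045 0.039 0 0 0.05" --pt "0.0045 0.039 0 0 0.05" --pt "0.0045 0.039 0 0 0.05" --pt "0.0045 0.039 0 0 0.05" --pt "0.0045 0.039 0 0 0.05" --pt "0.004 0.04 0.03 0 0.05" --pt "0 0 0.03 0 0.05" --pt "0 0 0 0 0.05" --pt "0 0 0 0 0.05"

```text
clock: 38.0
tcp_pos: [0.4619, -0.3552, 0.108]
tool_rot: [0.0, 0.997, -0.073, 0.0]
contact_force: [0.9, 0.4, 0.1]
opening: 0.0502
grip_force: 0.0
```

Run:
```python
from h import *
togo(.4626,-.3546,-.026,-8.4)
im=grab('top','t7.png'); h=cv2.cvtColor(im,cv2.COLOR_RGB2HSV)
def blob(name,lo,hi,roi,z):
    x,y,w,hh=roi; m=cv2.inRange(h[y:y+hh,x:x+w],lo,hi); n,l,st,c=cv2.connectedComponentsWithStats(m)
    i=1+np.argmax(st[1:,4]); ys,xs=np.nonzero(l==i)
    e=cv2.fitEllipse(cv2.convexHull(np.c_[xs,ys].astype(np.int32))); c=np.array(e[0])+[x,y]
    print(name,c.round(2),np.round(e[1],1),world('top',[c],z)[0].round(4))
blob('cap',(20,130,90),(35,255,255),(165,275,40,35),.085)
blob('lid',(0,90,20),(14,255,140),(165,200,45,40),.087)
crop(im,'t7c.png',150,190,150,115,5.2)
```

```text
t 38.0 p [ 0.4619 -0.3552  0.108 ] th -8.33 roll 0.0013 then shift [ 0.0006 -0.0007  0.134 ] j1,j6 [-0.38  1.8 ] open 0.0502 tilt [ 0.     -0.0006]
cap [179.99 292.51] [17.7 17.9] [0.3792 0.3136 0.085 ]Traceback (most recent call last):
  File "<stdin>", line 10, in <module>
  File "<stdin>", line 7, in blob
cv2.error: OpenCV(4.12.0) /io/opencv/modules/imgproc/src/shapedescr.cpp:361: error: (-201:Incorrect size of input array) There should be at least 5 points to fit the ellipse in function 'fitEllipseNoDirect'
```

Run:
```python
from h import *
im=cv2.imread('pics/t7.png')[:,:,::-1]
crop(im,'t7c.png',150,190,150,115,5.2)
```

```text
(no output)
```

View pics/t7c.png

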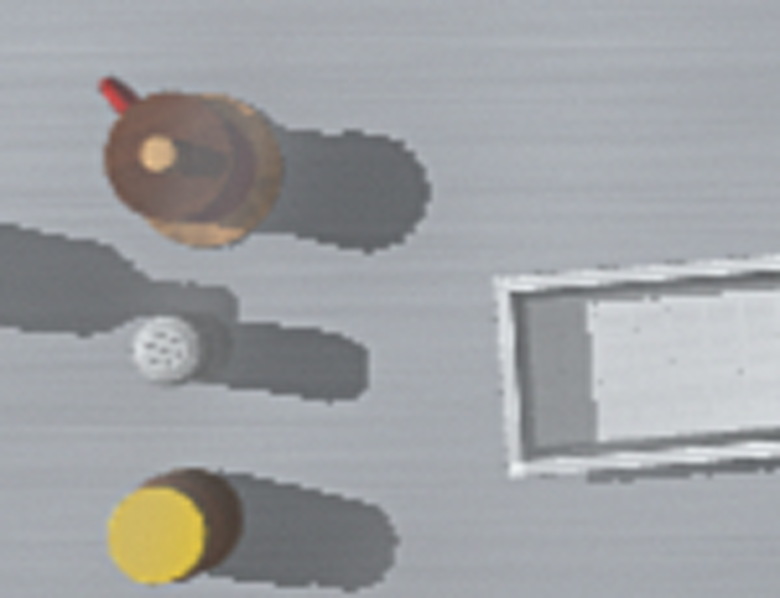

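The lid is seated on the mug (disc (168,157), knob (158,154)). The shaker at (165,350) stands between the mug and the jar cap (157,535). I check the positions and carry on with the brush.

Run:
```python
from h import *
f=lambda p,z: world('top',[C1(p,150,190,5.2)],z)[0].round(4)
l=f([168,157],.088);k=f([158,154],.110);s=f([165,350],.078);j=f([157,535],.085)
print(l,k,s,j,'mid',(l+j)/2)
```

```text
[0.5908 0.3101 0.088 ] [0.591  0.3099 0.11  ] [0.4819 0.3129 0.078 ] [0.3793 0.3141 0.085 ] mid [0.48505 0.3121  0.0865 ]
```

Call:
carry_out --pt "0.0005 -0.0005 0.04 0 0.05" --pt "0 0 0.035 0 0.05" --pt "0 0 0.025 0 0.05" --pt "0 0 0.015 0 0.05" --pt "0 0 0.01 0 0.05" --pt "0 0 0.005 0 0.05" --pt "0 0 0 0 0.05" --pt "0 0 0 0 0.05"

```text
clock: 39.05
tcp_pos: [0.4626, -0.355, -0.0217]
tool_rot: [0.0, 0.997, -0.073, 0.001]
contact_force: [0.6, -0.0, -0.1]
opening: 0.0501
grip_force: 0.0
```

Call:
carry_out --pt "0 0 0.003 0 0.05" --pt "0 0 0 0 0.05" --pt "0 0 0.002 0 0.05" --pt "0 0 0 0 0.05"

```text
clock: 39.55
tcp_pos: [0.462, -0.3547, -0.0276]
tool_rot: [-0.0, 0.997, -0.074, -0.0]
contact_force: [-0.2, -0.5, -0.2]
opening: 0.0497
grip_force: 0.0
```

Call:
carry_out --pt "0 0 0.001 0 0.05" --pt "0 0 0 0 0.05" --pt "0 0 0 0 0.05"

```text
clock: 39.92
tcp_pos: [0.4621, -0.3548, -0.0285]
tool_rot: [0.0, 0.997, -0.074, 0.0]
contact_force: [0.0, -0.7, 0.1]
opening: 0.0502
grip_force: 0.0
```

Call:
carry_out --pt "0 0 0.001 0 0.05" --pt "0 0 0 0 0.05" --pt "0 0 0 0 0.05"

```text
clock: 40.3
tcp_pos: [0.4621, -0.3548, -0.0295]
tool_rot: [-0.0, 0.997, -0.074, 0.0]
contact_force: [-0.2, -0.9, -0.1]
opening: 0.0502
grip_force: 0.0
```

Call:
carry_out --pt "0 0 0 0 0.005" --pt "0 0 0 0 0.005" --pt "0 0 0 0 0.005" --pt "0 0 0 0 0.005" --pt "0 0 0 0 0.005" --pt "0 0 0 0 0.005" --squeeze 15

```text
clock: 41.05
tcp_pos: [0.4621, -0.3548, -0.0294]
tool_rot: [0.0, 0.997, -0.074, -0.0]
contact_force: [-0.3, -0.2, -0.1]
opening: 0.0146
grip_force: 15.0
```

Call:
carry_out --pt "0 0 -0.01 0 0.005" --pt "0 0 -0.02 0 0.005" --pt "0 0 -0.04 0 0.005" --pt "0 0 -0.04 0 0.005" --pt "0 0 -0.03 0 0.005" --pt "0 0 0 -0.11 0.005" --pt "0 0 0 -0.113 0.005" --pt "0 0 0 0 0.005" --pt "0 0 0 0 0.005"

```text
clock: 42.18
tcp_pos: [0.462, -0.3547, 0.1107]
tool_rot: [0.0, 0.999, 0.037, 0.0]
contact_force: [-0.9, -0.0, -0.9]
opening: 0.0148
grip_force: 15.0
```

Run:
```python
from h import *
togo(.4665,.0724,.02,4.5)
# refine pan edges + shaker by image code: pan outline via difference-free threshold in clean pictures
im=cv2.imread('pics/t7.png'); g=cv2.cvtColor(im,cv2.COLOR_BGR2GRAY)
# reproject expected rim corners to check fit
c=np.array([.4705,.0275]); a=np.radians(4.5); X=np.array([np.cos(a),np.sin(a)]);Y=np.array([-X[1],X[0]])
P=[list(c+sx*.058*X+sy*.098*Y)+[.042] for sx,sy in((1,1),(1,-1),(-1,-1),(-1,1))]
for n in('top','scene'): print(n,pix(n,P).round(1).tolist())
print('crop c1',((pix('top',P)-[240,165]+.5)*4.4-.5).round().tolist(),'c3',((pix('scene',P)-[145,150]+.5)*3.5-.5).round().tolist())
print('t7c pan',((pix('top',P)-[150,190]+.5)*5.2-.5).round().tolist())
Q=[[.4835,.3129,.08],[.4819,.3129,.08]]
print('shaker scene',pix('scene',Q),pix('top',Q))
```

```text
t 42.17 p [ 0.462  -0.3547  0.1107] th 4.25 roll -0.0043 then shift [ 0.038  -0.4255  0.0907] j1,j6 [-0.38  2.02] open 0.0148 tilt [ 0.0001 -0.    ]
top [[244.6, 243.2], [308.8, 237.5], [312.4, 275.9], [247.7, 281.6]]
scene [[290.5, 175.5], [252.7, 204.7], [226.0, 190.8], [264.4, 163.7]]
crop c1 [[22.0, 346.0], [304.0, 321.0], [320.0, 490.0], [36.0, 515.0]] c3 [[510.0, 91.0], [378.0, 193.0], [285.0, 144.0], [419.0, 49.0]]
t7c pan [[494.0, 279.0], [828.0, 249.0], [847.0, 449.0], [510.0, 479.0]]
shaker scene [[316.52639726 140.88599899]
 [316.18566798 140.72993795]] [[181.17111139 256.36232005]
 [181.1636218  256.90936377]]
```

The pan model fits both pictures to under 1 px. I carry the brush over the left half.

Call:
carry_out --pt "0 0 0 -0.004 0.005" --pt "0.0032 -0.0355 0 0 0.005" --pt "0.0032 -0.0355 0 0 0.005" --pt "0.0032 -0.0355 0 0 0.005" --pt "0.0032 -0.0355 0 0 0.005" --pt "0.0032 -0.0355 0 0 0.005" --pt "0.0032 -0.0355 0 0 0.005" --pt "0.0032 -0.0355 0 0 0.005" --pt "0.0032 -0.0355 0 0 0.005" --pt "0.0032 -0.0355 0 0 0.005" --pt "0.0032 -0.0355 0 0 0.005" --pt "0.0032 -0.0355 0 0 0.005" --pt "0.0032 -0.035 0 0 0.005" --pt "0 0 0.04 0 0.005" --pt "0 0 0.03 0 0.005" --pt "0 0 0 0 0.005" --pt "0 0 0 0 0.005"

```text
clock: 44.3
tcp_pos: [0.4675, 0.0728, 0.0416]
tool_rot: [-0.0, 0.999, 0.04, 0.001]
contact_force: [1.2, 0.5, -0.6]
opening: 0.0144
grip_force: 15.0
```

Run:
```python
from h import *
togo(.4665,.0724,.0125,4.5);print(monitor.state()['contact_force'])
```

```text
t 44.3 p [0.4675 0.0728 0.0416] th 4.58 roll 0.0014 then shift [-0.0011  0.0003  0.0291] j1,j6 [0.5  1.15] open 0.0144 tilt [0.0018 0.0005]
[ 1.1968062   0.50826236 -0.59531877]
```

Call:
carry_out --pt "-0.001 0 0.012 0 0.005" --pt "0 0 0.01 0 0.005" --pt "0 0 0.004 0 0.005" --pt "0 0 0 0 0.005" --pt "0 0 0 0 0.005"

```text
clock: 44.92
tcp_pos: [0.4657, 0.0725, 0.0147]
tool_rot: [-0.0, 0.999, 0.04, 0.0]
contact_force: [-0.5, -0.2, -0.2]
opening: 0.0146
grip_force: 15.0
```

Call:
carry_out --pt "0 0 0.0015 0 0.005" --pt "0 0 0 0 0.005" --pt "0 0 0 0 0.005"

```text
clock: 45.3
tcp_pos: [0.4655, 0.0724, 0.0131]
tool_rot: [-0.0, 0.999, 0.04, 0.0]
contact_force: [0.1, 0.0, -0.1]
opening: 0.0148
grip_force: 15.0
```

Call:
carry_out --pt "0 0 0.001 0 0.005" --pt "0 0 0 0 0.005" --pt "0 0 0 0 0.005"

```text
clock: 45.68
tcp_pos: [0.4656, 0.0725, 0.0125]
tool_rot: [-0.0, 0.999, 0.04, 0.0]
contact_force: [-1.7, 0.1, 6.5]
opening: 0.0149
grip_force: 15.0
```

Call:
carry_out --pt "0 0 0 0 0.04" --pt "0 0 0 0 0.04" --pt "0 0 0 0 0.04" --pt "0 0 -0.01 0 0.04" --pt "0 0 -0.03 0 0.04" --pt "0 0 -0.04 0 0.06" --pt "0 0 -0.02 0.048 0.06" --pt "0 0 0 0 0.06"

```text
clock: 46.68
tcp_pos: [0.4667, 0.073, 0.1142]
tool_rot: [-0.001, 1.0, 0.016, 0.002]
contact_force: [-0.1, -1.1, -0.3]
opening: 0.0578
grip_force: 0.0
```

Run:
```python
from h import *
togo(.4606,-.2272,-.02,1.7)
```

```text
t 46.67 p [0.4667 0.073  0.1142] th 1.86 roll 0.0027 then shift [-0.015   0.2999  0.1342] j1,j6 [0.5 1.1] open 0.0578 tilt [0.0046 0.0023]
```

Call:
carry_out --pt "-0.0015 0.03 0 0.0027 0.06" --pt "-0.0015 0.03 0 0 0.06" --pt "-0.0015 0.03 0 0 0.06" --pt "-0.0015 0.03 0 0 0.06" --pt "-0.0015 0.03 0 0 0.06" --pt "-0.0015 0.03 0 0 0.06" --pt "-0.0015 0.03 0 0 0.06" --pt "-0.0015 0.03 0 0 0.06" --pt "-0.0015 0.03 0 0 0.06" --pt "-0.0015 0.03 0 0 0.06" --pt "0 0 0.04 0 0.06" --pt "0 0 0.04 0 0.06" --pt "0 0 0.025 0 0.06" --pt "0 0 0 0 0.06" --pt "0 0 0 0 0.06"

```text
clock: 48.55
tcp_pos: [0.4598, -0.2281, 0.0075]
tool_rot: [0.0, 1.0, 0.015, 0.0]
contact_force: [-0.2, -0.3, 0.5]
opening: 0.0601
grip_force: 0.0
```

Run:
```python
from h import *
togo(.4606,-.2272,-.0295,1.7)
```

```text
t 48.55 p [ 0.4598 -0.2281  0.0075] th 1.71 roll 0.0001 then shift [ 0.0008 -0.0008  0.037 ] j1,j6 [-0.14  1.74] open 0.0601 tilt [ 0.0006 -0.0003]
```

Call:
carry_out --pt "0.0005 -0.0005 0.015 0 0.06" --pt "0 0 0.012 0 0.06" --pt "0 0 0.005 0 0.06" --pt "0 0 0.003 0 0.06" --pt "0 0 0 0 0.06" --pt "0 0 0 0 0.06"

```text
clock: 49.3
tcp_pos: [0.4601, -0.2275, -0.0277]
tool_rot: [0.0, 1.0, 0.015, 0.0]
contact_force: [0.2, -0.4, -0.7]
opening: 0.0598
grip_force: 0.0
```

Call:
carry_out --pt "0 0 0.0015 0 0.06" --pt "0 0 0 0 0.02" --pt "0 0 0 0 0.02" --pt "0 0 0 0 0.02" --pt "0 0 0 0 0.02" --pt "0 0 0 0 0.02" --pt "0 0 0 0 0.02" --squeeze 15

```text
clock: 50.18
tcp_pos: [0.4598, -0.2274, -0.0294]
tool_rot: [-0.0, 1.0, 0.015, 0.0]
contact_force: [0.8, -0.0, -0.7]
opening: 0.0271
grip_force: 15.0
```

Call:
carry_out --pt "0 0 -0.01 0 0.02" --pt "0 0 -0.02 0 0.02" --pt "0 0 -0.04 0 0.02" --pt "0 0 -0.04 0 0.02" --pt "0 0 0 -0.049 0.02" --pt "0 0 0 0 0.02" --pt "0 0 0 0 0.02"

```text
clock: 51.05
tcp_pos: [0.4591, -0.2273, 0.0802]
tool_rot: [-0.0, 0.999, 0.039, -0.001]
contact_force: [0.9, 1.2, -1.0]
opening: 0.0276
grip_force: 15.0
```

Run:
```python
from h import *
togo(.4733,-.0174,.0416,4.5); print(monitor.state()['torque'],monitor.state()['contact_force'])
im=grab('top','t8.png');crop(im,'t8c.png',240,220,140,90,5.5)
im=grab('scene','s8.png')
```

```text
t 51.05 p [ 0.4591 -0.2273  0.0802] th 4.43 roll -0.0012 then shift [ 0.0306 -0.2081  0.0386] j1,j6 [-0.14  1.79] open 0.0276 tilt [-0.0013  0.0003]
[-0.04121129  0.01668793  0.04630769] [ 0.94211398  1.19085187 -0.98520938]
```

Call:
carry_out --pt "0.005 -0.0345 0 -0.001 0.02" --pt "0.005 -0.0345 0 0 0.02" --pt "0.005 -0.0345 0 0 0.02" --pt "0.005 -0.0345 0 0 0.02" --pt "0.005 -0.0345 0 0 0.02" --pt "0.005 -0.0355 0 0 0.02" --pt "0 0 0.03 0 0.02" --pt "0 0 0.01 0 0.02" --pt "0 0 0 0 0.02" --pt "0 0 0 0 0.02" --pt "0 0 0 0 0.02"

```text
clock: 52.52
tcp_pos: [0.4739, -0.0179, 0.0413]
tool_rot: [-0.0, 0.999, 0.039, 0.001]
contact_force: [0.6, -0.2, -1.2]
opening: 0.0272
grip_force: 15.0
```

Run:
```python
from h import *
togo(.4733,-.0174,.0126,4.5)
```

```text
t 52.52 p [ 0.4739 -0.0179  0.0413] th 4.5 roll 0.0 then shift [-0.0006 -0.0005  0.0287] j1,j6 [0.31 1.34] open 0.0272 tilt [0.0016 0.0004]
```

Call:
carry_out --pt "0 0 0.012 0 0.02" --pt "0 0 0.01 0 0.02" --pt "0 0 0.004 0 0.02" --pt "0 0 0 0 0.02" --pt "0 0 0 0 0.02"

```text
clock: 53.15
tcp_pos: [0.4735, -0.0176, 0.0147]
tool_rot: [-0.0, 0.999, 0.04, 0.0]
contact_force: [0.0, -0.2, -1.7]
opening: 0.0274
grip_force: 15.0
```

Call:
carry_out --pt "0 0 0.0015 0 0.02" --pt "0 0 0 0 0.02" --pt "0 0 0 0 0.02"

```text
clock: 53.52
tcp_pos: [0.4733, -0.0177, 0.0131]
tool_rot: [-0.0, 0.999, 0.04, 0.0]
contact_force: [-0.3, -1.0, -1.6]
opening: 0.0275
grip_force: 15.0
```

Call:
carry_out --pt "0 0 0.001 0 0.02" --pt "0 0 0 0 0.02" --pt "0 0 0 0 0.02"

```text
clock: 53.9
tcp_pos: [0.4735, -0.0177, 0.0125]
tool_rot: [-0.0, 0.999, 0.04, 0.0]
contact_force: [-1.9, -0.5, 5.4]
opening: 0.0274
grip_force: 15.0
```

Contact is at the right height. I release, rise and move clear of the top camera's view.

Call:
carry_out --pt "0 0 0 0 0.05" --pt "0 0 0 0 0.05" --pt "0 0 0 0 0.05" --pt "0 0 -0.01 0 0.05" --pt "0 0 -0.03 0 0.05" --pt "0 0 -0.05 0 0.05" --pt "0 0 -0.05 0 0.05" --pt "0 0.04 0 0 0.05" --pt "0 0.05 0 0 0.05" --pt "0 0.05 0 0 0.05" --pt "0 0.05 0 0 0.05" --pt "0 0.05 0 0 0.05" --pt "0 0.05 0 0 0.05" --pt "0 0.05 0 0 0.05" --pt "0 0 0 0 0.05" --pt "0 0 0 0 0.05"

```text
clock: 55.9
tcp_pos: [0.4997, -0.3564, 0.1521]
tool_rot: [-0.0, 0.999, 0.039, -0.0]
contact_force: [-0.5, -0.2, 0.3]
opening: 0.0499
grip_force: 0.0
```

Run:
```python
from h import *
a=grab('top','t9.png'); b=grab('scene','s9.png')
A=cv2.resize(a[190:305,150:330],None,fx=4.4,fy=4.4,interpolation=cv2.INTER_CUBIC)[:310*2]
A=cv2.resize(a[205:305,155:325],(799,470)[:2] if 0 else None,fx=4.6,fy=4.6,interpolation=cv2.INTER_CUBIC)
cv2.imwrite('pics/v9.png',A[:,:,::-1]); print(A.shape)
```

```text
(460, 782, 3)
```

View pics/v9.png

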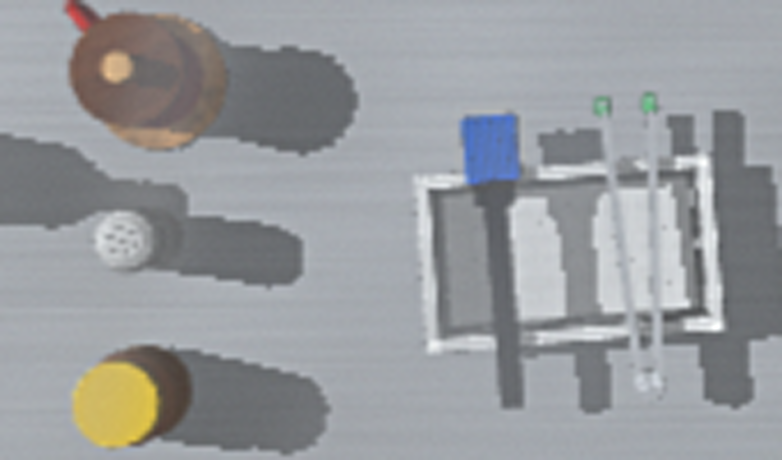

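Run:
```python
from h import *
f=lambda p,z: world('top',C1(p,155,205,4.6),z)[:,:2]
c=np.array([.4705,.0275]); a=np.radians(4.5); X=np.array([np.cos(a),np.sin(a)]);Y=np.array([-X[1],X[0]])
pc=f([[416,179],[707,155],[722,328],[430,352]],.042); print('pan ctr',pc.mean(0)); c=pc.mean(0)
for n,p,z in(('brush',[[490,116],[511,407]],.053),('tongs',[[626,95],[650,397]],.05)):
    q=f(p,z); m=q.mean(0); d=q[0]-q[1]; print(n,'len',np.linalg.norm(d),'ang',np.degrees(np.arctan2(d[1],d[0])),'mid in pan x,y',(m-c)@X,(m-c)@Y)
# shaker and jar by difference between first and last pictures, both cameras
for n,roi in(('top',(160,240,40,30)),('scene',(300,125,35,45))):
    x,y,w,h=roi; A=cv2.imread(f'pics/{n}0.png').astype(int); B=cv2.imread(f'pics/{"t" if n=="top" else "s"}9.png').astype(int)
    D=(B-A)[y:y+h,x:x+w].mean(2); 
    m=((D>12) if n=='top' else (abs(D)>10)).astype(np.uint8); k,l,st,ce=cv2.connectedComponentsWithStats(m); i=1+np.argmax(st[1:,4])
    print(n,st[i]+[x,y,0,0,0],ce[i]+[x,y])
    bb=st[i]; ctr=np.array([[x+bb[0]+bb[2]/2-.5,y+bb[1]+bb[3]/2-.5]]); print(ctr,world(n,ctr,.078 if n=='top' else .04))
# model silhouettes of a 42x80 cylinder
t=np.linspace(0,6.28,60)
for sx in(.482,.485):
  for n in('top','scene'):
    P=np.array([[sx+.021*np.cos(v),.3125+.021*np.sin(v),z] for v in t for z in(0,.07)]+[[sx+.012*np.cos(v),.3125+.012*np.sin(v),.08] for v in t]); q=pix(n,P); print(sx,n,q.min(0).round(1),q.max(0).round(1))
```

```text
pan ctr [0.47005951 0.02786931]
brush len 0.1889884716521126 ang 3.8234383872729496 mid in pan x,y -0.00047358176634334495 0.04455675551351874
tongs len 0.19673816482599313 ang 3.826973444335646 mid in pan x,y 0.0016306634454112635 -0.04576550959785419
top [175 251  11  12  69] [179.7826087  256.13043478]
[[180.  256.5]] [[0.48309098 0.31688475 0.078     ]]
scene [300 139  23  31 334] [313.01796407 154.79341317]
[[311. 154.]] [[0.48569525 0.28095957 0.04      ]]
0.482 top [175.1 249.6] [194.6 263.9]
0.482 scene [309.7 139. ] [321.8 162.3]
0.485 top [175.1 248.6] [194.7 262.9]
0.485 scene [310.3 139.3] [322.4 162.6]
```

The check puts the brush at +44.6 mm and the tongs at −45.8 mm along the pan. Both are within 2 mm of centred across it and within 0.7° of square. The shaker is within about 2–3 mm of midway, close to what the cameras can resolve, and the jar has not moved. I hand the job in.

```bash
python3 -c "
from cell import bot
print(bot.finish_job())"
```

```text
the job is handed in; nothing more can be done
None
```

The basting station is laid out and handed in at about 56 s: the lidded red mug is on the coaster, the shaker is within about 2–3 mm of midway to the jar, and the brush and tongs lie across the pan, each within 2 mm of its place; the jar has not moved, and I did not re-measure the bottle or bowl, though nothing went near them.

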